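Find the tired sampling plunger and cover it

ROBOT

A 6-joint arm with a two-finger parallel gripper is mounted at the origin on the work surface. World frame = base frame: x ahead of the robot, y to its left, z up, the work surface at z = 0. Lengths are in m, angles in rad, forces in N, time in s.
With the tool pointing down it reaches from about 0.325 to 0.925 m from the base axis. Payload 3.1 kg.
Tool frame: the origin (TCP) lies at the very end of the fingers, on their centre line; the grasp point (between the pads) lies robot.pinch_z behind it (robot.pinch_z is the distance from the TCP to the grasp point, in m); x points along the fingers, y is the direction in which the jaws open and shut, and the axes are right-handed (so a half turn about x gives the same grasp; the last joint's range is limited). The gripper opens to 85 mm and grips with 20 to 120 N. Pads are 22 mm wide; open, the fingers measure 114 mm over their backs; the gripper's body (76 mm by 85 mm) begins 54 mm behind the grasp point. The pads swing forward as they close: fully open they stand 13 mm farther back than shut.
Start: joints at [-1.214, 0.217, 1.613, -0, 1.311, -0.112], TCP at [0.282, -0.558, 0.231] pointing down, gripper open.
Joint ranges: [-2.75, 2.75], [-0.78, 2.1], [0.31, 2.55], [-1.13, 4.27], [0.13, 2.63], [-2.58, 2.58]. Speed limits (rad/s): [2.79, 2.79, 3.14, 3.14, 3.14, 3.14].

INTERFACE

Orientations are given as a unit quaternion [w, x, y, z].
In Python, from workcell import robot gives the robot as it stands.
- The arm moves only by the tool jog_arm, never from a script. Its argument "deltas" is a list that holds one entry, the list of rows, each a list of 5 numbers: the closure in counts, from 0 (fully open) to 255 (shut), then the shift along the tool's x, y, z in m, then the turn about the tool's x in rad. A call has exactly 5 rows; each row shifts and turns the commanded pose from where the row before left it, along the tool's axes as they then stand; what a row does not reach is not made up. A row lasts 1/12 s, in which the tool goes at most 41.7 mm and 7.16 degrees, less where a joint would pass 70% of its speed; a pose out of reach is approached as far as the arm can. A call is refused whole if a number of a shift passes 0.0417 or a number of a turn 0.125, either way. A call with a gripper value outside its range is refused whole. The fingers move at their own pace and stop on an object; the grip force is fixed at half the most. Time passes only in rows, so rows that do not move let the fingers close, or fill a call up. It gives the time, the measured TCP pose, the force and the opening at its end, in the units of the state.
- robot.sense(): the state, without advancing time (a new reading comes with each control period).
- robot.read_camera(name): name is "scene" or "top" or "wrist"; returns a dict with "frame" (420x560x3 uint8, blue, green, red), "intrinsics" (3x3 intrinsics, pixels), "k1" (the pictures are not rectified: a ray, as slopes to the right and down, at radius r is drawn at 1 + k1 r^2 times it, then the intrinsics apply), "cam_to_world" (4x4, takes a point from camera to world coordinates); the wrist camera has in their place "mount" (4x4, takes a point from camera to tool coordinates, whose origin is the TCP and whose axes are the tool frame's). Camera axes: x right, y up, looking along -z (the intrinsics and any distortion apply to the point x, -y, -z); pixel columns grow to the right and rows downward; lengths in m; the calibration is good to about 2 mm. A picture is of the moment at which its call begins: read the wrist's pose just before it. There is no depth.
- robot.sign_off(): hands the job in, once; it reports no verdict.
The state is a dict: "time_s": time; "qpos": joint angles; "joint_velocities": joint speeds; "tau": joint torques, N m; "tcp_pos": TCP position; "tcp_rot": TCP orientation; "force": force on the tool from outside, world axes, zero at the start; "wrist_torque": the same for the moment, N m; "grip_width": finger opening in m.
Only numpy, scipy, OpenCV 4.12 (cv2) and the standard library are available. Lean on these libraries where they do the work, as an engineer would, in place of code of your own. Each camera call takes 0.05 s, during which the arm holds its last target. There are 200 camera calls.

TASK

One of the three sprung plungers on the bioreactor's sampling bank has a tired spring. Press each one straight down in turn with the same gentle press of about 6 N, starting with the plunger nearest the parked cover and working away from it, and see which sinks furthest. Then slide the cover along its rails until it is centred over that plunger, and leave the other objects on the bench where they are.

Things in the scene. Friction and masses are not known exactly. Their poses are not given: they have to be found in the camera images.
- bank: Fixed grey block with steel top, 110 (x) x 300 (y) x 50 mm high, yaw up to 17 degrees; origin at the centre of its underside. Low dark rails (top 60 mm up) run along y at bank x = -44 and +44 mm. The three plungers stand in a row at bank x = 0, y = -25, +40 and +105 mm, heads' tops 80 mm above the bench; the cover is parked at the empty end, y below -60 mm.
- plunger_k (a joint): How far one of the three plungers is pressed down, m: 0 out, 0.018 at its stop; it springs back up by itself. Which of the three places this plunger stands in is drawn anew each time and not told. All are steel and look alike: flat round head 24 mm across, 10 mm thick, top face 80 mm above the bench when out. More than 20 N would damage it.
- plunger_m (a joint): The same for another of the three plungers, in a place not told. All three springs differ: under 6 N the two sound ones sink about 3 to 6 mm, the tired one about 13 mm.
- plunger_t (a joint): The same for another of the three plungers, in a place not told. Each spring has a preload of about 1 to 2.5 N before the head starts to sink.
- cover (a joint): Position of the cover along the bank's +y axis, m: the cover's centre is at bank y = -0.120 + this value; range 0 to 0.24. Parked at 0 to 0.02. It slides with about 2 N of friction and stays where it is left.
- cover_top (a point): Centre of the top face of the aluminium cover, 90 mm above the bench: a plate 98 (bank x) x 56 (bank y) x 5 mm on skirts that ride on the rails, 5 mm over the plungers. On its middle, centred on this point, stands a rib 44 mm long along bank x, 10 mm thick along bank y, 28 mm high; push it from either side or pinch it. The cover hides a whole plunger head.
- media_bottle: Bystander: glass bottle with a blue cap, 68 mm across, 130 mm high, origin at the centre of its underside.
- beaker: Bystander: empty open glass beaker, 72 mm across, 90 mm high, origin at the centre of its underside.
- sample_jar: Bystander: amber jar with a white cap, 52 mm across, 70 mm high, origin at the centre of its underside.

How it is judged:
By the outcome, as a careful person would: the job done as asked, in the order asked, and still so for the second after the job is handed in, with the robot touching nothing.
It also fails if it takes over 56 s, if anything falls off the work surface, if the arm or the gripper's body presses on something with over 40 N, if the wrist force passes 120 N, or if a joint passes its speed limit or range.

## Working session

There is one attempt and no reset: what is moved stays moved. The work goes in short steps, Python scripts to look and compute and a tool call to move; the robot and the scene stay as the last step left them, time stands still between calls to the robot, and variables do not carry over. Pictures are saved under pics/ and viewed, about 8 in all and at most 12, crops included, and the job is handed in when it is done.

Besides the shell and the picture viewer there is one more tool, called after ">>>" by a JSON object that holds its "method" and its "body". jog_arm: Moves the arm, as the interface text tells. Its arguments: {"type":"object","properties":{"deltas":{"type":"array","items":{"type":"array","items":{"type":"array","items":{"type":"number"}}}}},"required":["deltas"]}

```bash
mkdir -p pics
python3 - <<'E'
from workcell import robot
import cv2
s=robot.sense();print(s, robot.pinch_z)
for n in("top","scene"):
    c=robot.read_camera(n);cv2.imwrite(f"pics/{n}0.png",c["frame"]);print(n,c["intrinsics"],c["k1"],c["cam_to_world"])
E
```

```text
{'time_s': 0.0, 'qpos': array([-1.21418235e+00,  2.17760571e-01,  1.61494814e+00,  1.96628010e-05,
        1.31127913e+00, -1.12182797e-01]), 'joint_velocities': array([ 0.00026501,  0.00097715, -0.00099889,  0.00014756, -0.00023611,
       -0.00012111]), 'tau': array([-1.77587876e-04, -3.96841478e+01, -3.03853369e+01, -2.82836272e-04,
        9.60995501e-03,  1.42723774e-06]), 'tcp_pos': array([ 0.28213081, -0.55678242,  0.22995697]), 'tcp_rot': array([-0.16338792, -0.68767377, -0.16507058,  0.68786691]), 'force': array([-0.22220199,  0.4656293 , -0.18455919]), 'wrist_torque': array([-0.027977  , -0.02687318, -0.00537121]), 'grip_width': 0.08525910768562886} 0.0187
top [[462.83922733   0.         282.22578013]
 [  0.         462.83922733 213.74924991]
 [  0.           0.           1.        ]] -0.12718867807948875 [[ 0.00312398  0.98766911 -0.15652465  0.39787702]
 [-0.99997168  0.00415718  0.006274   -0.00577734]
 [ 0.00684734  0.15650062  0.98765412  1.37813303]
 [ 0.          0.          0.          1.        ]]
scene [[437.53178008   0.         277.80342471]
 [  0.         437.53178008 208.76814878]
 [  0.           0.           1.        ]] -0.019950690088563827 [[ 0.73014864 -0.58791298  0.3481972   0.95290179]
 [ 0.68316886  0.61859336 -0.38810122 -0.3802347 ]
 [ 0.01277727  0.52124906  0.85330894  0.92475954]
 [ 0.          0.          0.          1.        ]]
```

View pics/top0.png

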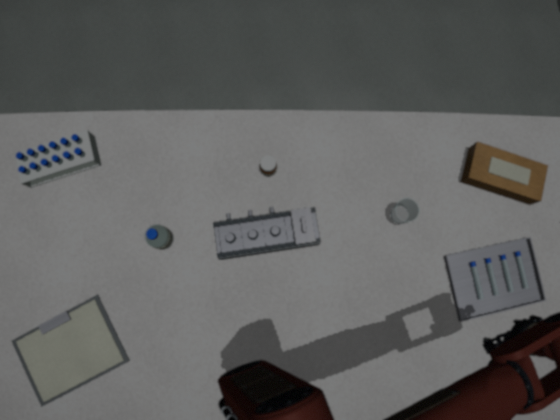

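View pics/scene0.png

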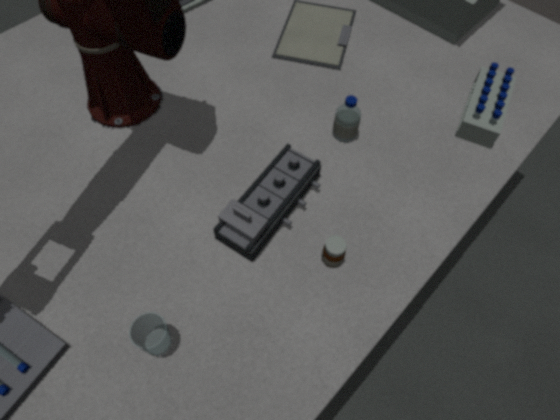

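The top view shows the plunger heads at about (230,238), (252,235) and (275,231), with the cover rib at about (305,226), so the cover is parked at the world −y end. In the scene view the heads are at (294,164), (280,182) and (264,201). I'll triangulate from these.

```bash
cat > h.py <<'E'
import numpy as np, cv2
from workcell import robot
from scipy.spatial.transform import Rotation as R
def rot(s): return R.from_quat(np.roll(s["tcp_rot"],-1))
def pose(s):
    T=np.eye(4);T[:3,:3]=rot(s).as_matrix();T[:3,3]=s["tcp_pos"];return T
def back(px,c,T,z):
    K=c["intrinsics"];d=np.array([c["k1"],0,0,0.])
    u=cv2.undistortPoints(np.array(px,float).reshape(-1,1,2),K,d).reshape(-1,2)
    r=np.c_[u[:,0],-u[:,1],-np.ones(len(u))]@T[:3,:3].T
    return T[:3,3]+r*((z-T[2,3])/r[:,2])[:,None]
E
python3 - <<'E'
from h import *
for n,p,cv in(("top",[(275.5,231),(252.5,234.5),(230.5,238)],(305,226)),("scene",[(264,201),(280,182),(294,164)],(240,213))):
    c=robot.read_camera(n);T=c["cam_to_world"]
    a=back(p,c,T,.08);print(n,a.round(4).tolist(),back([cv],c,T,.118).round(4),np.diff(a,axis=0), np.degrees(np.arctan2(-(a[2]-a[0])[0],(a[2]-a[0])[1])))
    f=c["frame"];cr={"top":(190,180,150,90),"scene":(200,130,140,140)}[n]
    x,y,w,h=cr;cv2.imwrite(f"pics/{n}c.png",cv2.resize(f[y:y+h,x:x+w],None,fx=5 if n=="top" else 4,fy=5 if n=="top" else 4,interpolation=cv2.INTER_CUBIC))
E
```

```text
top [[0.5542, 0.0048, 0.08], [0.544, 0.0696, 0.08], [0.5338, 0.1316, 0.08]] [[ 0.5638 -0.0765  0.118 ]] [[-0.01022126  0.06482749  0.        ]
 [-0.01023147  0.06197215  0.        ]] 9.162864257536164
scene [[0.5711, -0.0026, 0.08], [0.5616, 0.0614, 0.08], [0.55, 0.1235, 0.08]] [[ 0.5722 -0.077   0.118 ]] [[-9.53833577e-03  6.39501509e-02  1.11022302e-16]
 [-1.15779156e-02  6.20830051e-02 -1.11022302e-16]] 9.511291476816613
```

View pics/topc.png

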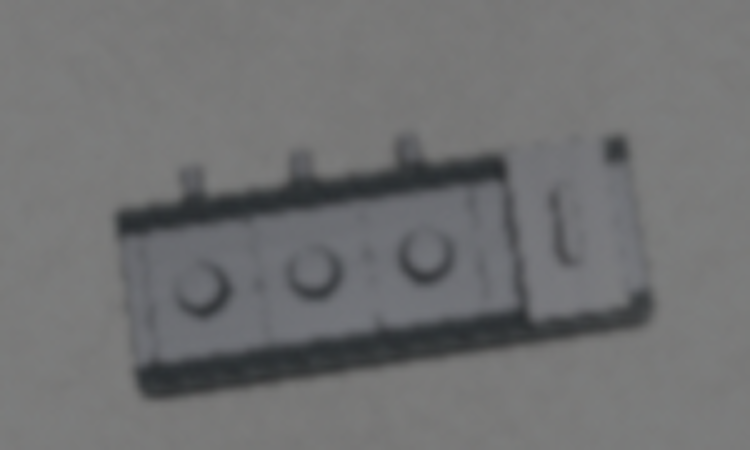

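Run:
```python
from h import *
s=robot.sense();M=rot(s).as_matrix();print(M.round(3))
yaw=np.radians(9.3);by=np.array([-np.sin(yaw),np.cos(yaw),0])
for sg in(1,-1):
    t=np.arctan2(sg*by@M[:,2],sg*by@M[:,1]);print("turn",t)
    M2=M@R.from_rotvec([t,0,0]).as_matrix();print(M2.round(3))
    print("shift", M2.T@(np.array([.535,0.006,.22])-s["tcp_pos"]))
print(robot.read_camera("wrist")["mount"].round(3))
```

```text
[[-0.001  0.452 -0.892]
 [ 0.001 -0.892 -0.452]
 [-1.    -0.002 -0.   ]]
turn -2.8351428180324993
[[-0.001 -0.162  0.987]
 [ 0.001  0.987  0.162]
 [-1.     0.002 -0.   ]]
shift [0.01112882 0.51480379 0.34044928]
turn 0.30644983555729394
[[-0.001  0.162 -0.987]
 [ 0.001 -0.987 -0.162]
 [-1.    -0.002  0.   ]]
shift [ 0.01112882 -0.51480379 -0.34044928]
[[-0.001  0.261 -0.965 -0.143]
 [ 1.     0.    -0.001 -0.   ]
 [-0.    -0.965 -0.261 -0.065]
 [ 0.     0.     0.     1.   ]]
```

>>> {"method": "jog_arm", "body": {"deltas": [[[255,0,0,0,0.102],[255,0,0,0,0.102],[255,0,0,0,0.102],[255,0,-0.0303,-0.02,0],[255,0,-0.0303,-0.02,0]]]}}

```text
time_s: 0.67
tcp_pos: [0.3116, -0.4917, 0.2309]
tcp_rot: [0.056, 0.705, 0.056, -0.705]
force: [-0.5, 0.5, 0.6]
grip_width: 0.0256
```

>>> {"method": "jog_arm", "body": {"deltas": [[[255,0,-0.0303,-0.02,0],[255,0,-0.0303,-0.02,0],[255,0,-0.0303,-0.02,0],[255,0,-0.0303,-0.02,0],[255,0,-0.0303,-0.02,0]]]}}

```text
time_s: 1.08
tcp_pos: [0.3865, -0.3239, 0.2313]
tcp_rot: [0.057, 0.705, 0.057, -0.705]
force: [1.1, -0.8, -0.1]
grip_width: -0.0006
```

>>> {"method": "jog_arm", "body": {"deltas": [[[255,0,-0.0303,-0.02,0],[255,0,-0.0303,-0.02,0],[255,0,-0.0303,-0.02,0],[255,0,-0.0303,-0.02,0],[255,0,-0.0303,-0.02,0]]]}}

```text
time_s: 1.5
tcp_pos: [0.4607, -0.1582, 0.2315]
tcp_rot: [0.058, 0.705, 0.057, -0.705]
force: [0.9, -0.2, -0.6]
grip_width: 0.0003
```

>>> {"method": "jog_arm", "body": {"deltas": [[[255,0.002,-0.0303,-0.02,0],[255,0.002,-0.0303,-0.02,0],[255,0.002,-0.0303,-0.02,0],[255,0.002,-0.0303,-0.02,0],[255,0.002,-0.0303,-0.02,0]]]}}

```text
time_s: 1.92
tcp_pos: [0.5348, 0.0077, 0.2213]
tcp_rot: [0.058, 0.705, 0.058, -0.705]
force: [-0.2, -0.5, -0.6]
grip_width: -0.0001
```

>>> {"method": "jog_arm", "body": {"deltas": [[[255,0,0,0,0],[255,0,0,0,0],[255,0,0,0,0],[255,0,0,0,0],[255,0,0,0,0]]]}}

```text
time_s: 2.33
tcp_pos: [0.5341, 0.0045, 0.2213]
tcp_rot: [-0.057, -0.705, -0.057, 0.705]
force: [-0.5, -0.5, 0.3]
grip_width: 0.0004
```

Run:
```python
from h import *
s=robot.sense();print(s["tcp_pos"],s["force"],s["grip_width"],s["qpos"],rot(s).as_matrix().round(3))
c=robot.read_camera("wrist");cv2.imwrite("pics/w1.png",c["frame"])
```

```text
[0.53405626 0.00453078 0.22133533] [-0.50483379 -0.51059862  0.26921499] 0.00040726966219302896 [-1.22780476e-01  3.20950644e-02  1.83746063e+00 -3.30795611e-04
  1.27212502e+00  1.28727535e+00] [[-0.     0.16  -0.987]
 [-0.    -0.987 -0.16 ]
 [-1.     0.     0.   ]]
```

View pics/w1.png

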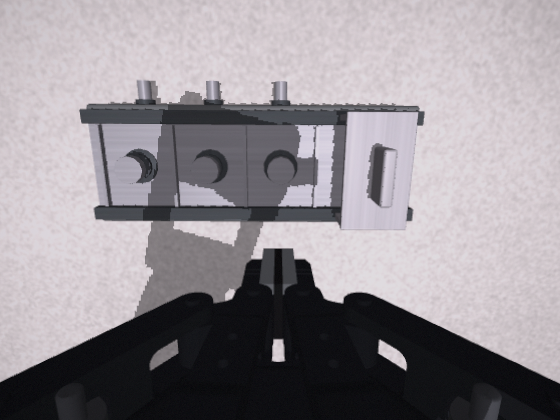

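The wrist view shows the heads at about (280,167), (211,166) and (142,166), with the cover and rib on the right near (384,177). I'll crop it for precision.

Run:
```python
from h import *
f=cv2.imread("pics/w1.png")[95:235,75:435]
g=cv2.createCLAHE(3,(4,4)).apply(cv2.cvtColor(f,cv2.COLOR_BGR2GRAY))
g=cv2.resize(g,None,fx=2.2,fy=4,interpolation=cv2.INTER_CUBIC) if 0 else cv2.resize(g,(792,308),interpolation=cv2.INTER_CUBIC)
cv2.imwrite("pics/w1c.png",g)
s=robot.sense();c=robot.read_camera("wrist");T=pose(s)@c["mount"]
a=back([(280,167),(211,166),(142,166)],c,T,.08);print(a)
print("rails(top .06) far L/R",back([(82,110),(423,112)],c,T,.06),"near",back([(96,212),(411,214)],c,T,.06))
print("rib top",back([(390,178)],c,T,.118),"plate",back([(346,112),(417,113),(407,229),(340,229)],c,T,.09))
```

```text
[[0.56005657 0.00624428 0.08      ]
 [0.55151272 0.06415722 0.08      ]
 [0.54212236 0.12167703 0.08      ]]
rails(top .06) far L/R [[ 0.57846489  0.18267613  0.06      ]
 [ 0.62435085 -0.10935445  0.06      ]] near [[ 0.48791377  0.16912089  0.06      ]
 [ 0.53325524 -0.12342631  0.06      ]]
rib top [[ 0.57008981 -0.07447087  0.118     ]] plate [[ 0.61228795 -0.03761701  0.09      ]
 [ 0.62030899 -0.09269176  0.09      ]
 [ 0.52610085 -0.1099245   0.09      ]
 [ 0.51688514 -0.05312498  0.09      ]]
```

View pics/w1c.png

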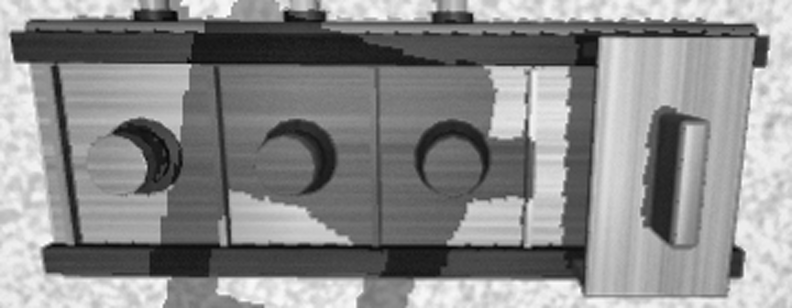

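Run:
```python
from h import *
s=robot.sense();c=robot.read_camera("wrist");T=pose(s)@c["mount"]
a=back([(280,169),(204.5,169.5),(128.6,169.5)],c,T,.08);print(a,np.linalg.norm(np.diff(a,axis=0),axis=1))
d=(a[2]-a[0])/np.linalg.norm(a[2]-a[0]);print("yaw",np.degrees(np.arctan2(-d[0],d[1])))
rib=back([(391,178)],c,T,.118)[0];print("rib y", (rib-a[1])@d+.04)
M=rot(s).as_matrix()
print((a-s["tcp_pos"])@M, (rib-s["tcp_pos"])@M)
```

```text
[[0.55846388 0.00609583 0.08      ]
 [0.54774448 0.0694193  0.08      ]
 [0.53739045 0.13281479 0.08      ]] [0.06422435 0.06423547]
yaw 9.441908746821113
rib y -0.10624825864382847
[[ 0.14144928  0.00241601 -0.02415419]
 [ 0.14143746 -0.06180679 -0.02370877]
 [ 0.14142569 -0.12604221 -0.02363553]] [ 0.10346408  0.08445312 -0.02284681]
```

>>> {"method": "jog_arm", "body": {"deltas": [[[255,0.026,0.002,-0.024,0],[255,0.026,0,0,0],[255,0.026,0,0,0],[255,0.026,0,0,0],[255,0.026,0,0,0]]]}}

```text
time_s: 2.9
tcp_pos: [0.5586, 0.0071, 0.0904]
tcp_rot: [0.057, 0.705, 0.057, -0.705]
force: [0.4, 0.5, -0.9]
grip_width: -0.0001
```

>>> {"method": "jog_arm", "body": {"deltas": [[[255,0.004,0,0,0],[255,0.003,0,0,0],[255,0.0,0,0,0],[255,0.0,0,0,0],[255,0.0,0,0,0]]]}}

```text
time_s: 3.32
tcp_pos: [0.5602, 0.0074, 0.0866]
tcp_rot: [0.058, 0.706, 0.057, -0.703]
force: [-0.2, 0.3, -0.7]
grip_width: 0.0001
```

>>> {"method": "jog_arm", "body": {"deltas": [[[255,0.002,0,0,0],[255,0.002,0,0,0],[255,0.001,0,0,0],[255,0.0,0,0,0],[255,0.0,0,0,0]]]}}

```text
time_s: 3.73
tcp_pos: [0.5586, 0.0078, 0.0795]
tcp_rot: [0.058, 0.705, 0.057, -0.705]
force: [0.5, 0.4, 1.6]
grip_width: 0.0003
```

>>> {"method": "jog_arm", "body": {"deltas": [[[255,0.001,0,0,0],[255,0.001,0,0,0],[255,0.0,0,0,0],[255,0.0,0,0,0],[255,0.0,0,0,0]]]}}

```text
time_s: 4.15
tcp_pos: [0.5587, 0.0078, 0.0775]
tcp_rot: [0.057, 0.705, 0.057, -0.705]
force: [0.6, 0.1, 1.6]
grip_width: -0.0
```

```bash
cat > avg.py <<'E'
from h import *
v=[]
for i in range(5):
    robot.read_camera("wrist");s=robot.sense();v.append([s["force"][2],s["tcp_pos"][2]])
print(np.mean(v,0),np.std(v,0),np.array(v)[:,0].round(2),s["time_s"])
E
python3 avg.py
```

```text
[1.32840472 0.07744381] [1.46421009e-01 1.27622518e-05] [1.11 1.36 1.49 1.22 1.47] 4.4
```

>>> {"method": "jog_arm", "body": {"deltas": [[[255,0.001,0,0,0],[255,0.001,0,0,0],[255,0.001,0,0,0],[255,0.0,0,0,0],[255,0.0,0,0,0]]]}}

```text
time_s: 4.82
tcp_pos: [0.5586, 0.0077, 0.0744]
tcp_rot: [0.057, 0.705, 0.057, -0.705]
force: [-0.2, 0.6, 2.2]
grip_width: -0.0003
```

```bash
python3 avg.py
```

```text
[2.88626773 0.07446544] [5.76107081e-01 1.20130762e-05] [2.94 2.95 1.81 3.24 3.49] 5.0667
```

>>> {"method": "jog_arm", "body": {"deltas": [[[255,0.001,0,0,0],[255,0.001,0,0,0],[255,0.001,0,0,0],[255,0.001,0,0,0],[255,0.0,0,0,0]]]}}

```text
time_s: 5.48
tcp_pos: [0.5586, 0.0077, 0.0703]
tcp_rot: [0.057, 0.705, 0.057, -0.705]
force: [-0.4, 1.2, 5.0]
grip_width: 0.0002
```

```bash
python3 avg.py
```

```text
[4.1638467 0.0704617] [4.22265086e-01 2.34665356e-05] [4.11 4.74 4.51 3.89 3.56] 5.7333
```

>>> {"method": "jog_arm", "body": {"deltas": [[[255,0.001,0,0,0],[255,0.001,0,0,0],[255,0.001,0,0,0],[255,0.001,0,0,0],[255,0.0,0,0,0]]]}}

```text
time_s: 6.15
tcp_pos: [0.5586, 0.0077, 0.0664]
tcp_rot: [0.057, 0.705, 0.057, -0.705]
force: [0.8, 0.3, 6.5]
grip_width: -0.0001
```

```bash
python3 avg.py
```

```text
[6.31216673 0.06653496] [5.32127269e-01 2.75387072e-05] [7.25 6.51 5.75 6.13 5.92] 6.4
```

>>> {"method": "jog_arm", "body": {"deltas": [[[255,-0.014,0,0,0],[255,-0.014,0,0,0],[255,0,-0.022,0,0],[255,0,-0.022,0.0003,0],[255,0,-0.021,0,0]]]}}

```text
time_s: 6.82
tcp_pos: [0.5459, 0.0721, 0.093]
tcp_rot: [-0.057, -0.704, -0.057, 0.706]
force: [0.4, 0.2, 0.3]
grip_width: -0.0
```

>>> {"method": "jog_arm", "body": {"deltas": [[[255,0.0,0,0,0],[255,0.007,0,0,0],[255,0.004,0,0,0],[255,0.002,0,0,0],[255,0.0,0,0,0]]]}}

```text
time_s: 7.23
tcp_pos: [0.5464, 0.0711, 0.08]
tcp_rot: [-0.057, -0.704, -0.057, 0.706]
force: [-1.1, 1.1, 2.7]
grip_width: 0.0003
```

```bash
python3 avg.py
```

```text
[-0.10423737  0.08102824] [5.04055053e-01 3.23203606e-04] [ 0.1   0.19 -1.05 -0.14  0.38] 7.4833
```

>>> {"method": "jog_arm", "body": {"deltas": [[[255,0.001,0,0,0],[255,0.001,0,0,0],[255,0.001,0,0,0],[255,0.0,0,0,0],[255,0.0,0,0,0]]]}}

```text
time_s: 7.9
tcp_pos: [0.548, 0.0716, 0.0789]
tcp_rot: [0.058, 0.705, 0.057, -0.705]
force: [-0.8, -0.7, 3.3]
grip_width: 0.0
```

```bash
python3 avg.py
```

```text
[3.56617007 0.0787376 ] [3.26592381e-01 6.56487439e-05] [3.25 4.1  3.33 3.79 3.36] 8.15
```

>>> {"method": "jog_arm", "body": {"deltas": [[[255,0.001,0,0,0],[255,0.0005,0,0,0],[255,0.0,0,0,0],[255,0.0,0,0,0],[255,0.0,0,0,0]]]}}

```text
time_s: 8.57
tcp_pos: [0.548, 0.0716, 0.0772]
tcp_rot: [0.058, 0.705, 0.057, -0.704]
force: [-0.4, -2.0, 5.9]
grip_width: 0.0002
```

```bash
python3 avg.py
```

```text
[5.35924326 0.07722285] [3.40047345e-01 1.56546685e-05] [4.91 5.64 5.85 5.13 5.26] 8.8167
```

Slope is about 1.2 N/mm, so another 0.7 mm should give about 6.2 N.

>>> {"method": "jog_arm", "body": {"deltas": [[[255,0.0007,0,0,0],[255,0.0,0,0,0],[255,0.0,0,0,0],[255,0.0,0,0,0],[255,0.0,0,0,0]]]}}

```text
time_s: 9.23
tcp_pos: [0.548, 0.0716, 0.0766]
tcp_rot: [0.058, 0.705, 0.057, -0.705]
force: [-0.4, -1.3, 5.3]
grip_width: 0.0002
```

```bash
python3 avg.py
```

```text
[6.07601896 0.07664922] [3.94714834e-01 1.85797458e-05] [5.58 5.71 6.05 6.53 6.51] 9.4833
```

>>> {"method": "jog_arm", "body": {"deltas": [[[255,-0.009,0,0,0],[255,-0.009,0,0,0],[255,0,-0.022,0,0],[255,0,-0.022,0.0003,0],[255,0,-0.021,0,0]]]}}

```text
time_s: 9.9
tcp_pos: [0.5362, 0.1368, 0.0943]
tcp_rot: [-0.057, -0.705, -0.057, 0.705]
force: [0.4, -0.6, -0.3]
grip_width: 0.0001
```

>>> {"method": "jog_arm", "body": {"deltas": [[[255,0.0,0,0,0],[255,0.007,0,0,0],[255,0.004,0,0,0],[255,0.001,0,0,0],[255,0.0,0,0,0]]]}}

```text
time_s: 10.32
tcp_pos: [0.536, 0.1351, 0.081]
tcp_rot: [-0.057, -0.704, -0.057, 0.706]
force: [0.6, -0.2, 0.1]
grip_width: -0.0001
```

```bash
python3 avg.py
```

```text
[0.51228155 0.08194371] [0.202737   0.00031465] [0.38 0.69 0.25 0.44 0.8 ] 10.5667
```

>>> {"method": "jog_arm", "body": {"deltas": [[[255,0.001,0,0,0],[255,0.001,0,0,0],[255,0.001,0,0,0],[255,0.0,0,0,0],[255,0.0,0,0,0]]]}}

```text
time_s: 10.98
tcp_pos: [0.537, 0.1358, 0.0794]
tcp_rot: [0.058, 0.705, 0.057, -0.705]
force: [0.0, -0.6, 2.7]
grip_width: -0.0002
```

```bash
python3 avg.py
```

```text
[2.09703684 0.0793713 ] [6.05373153e-01 3.16625942e-05] [1.69 2.76 2.46 2.46 1.12] 11.2333
```

>>> {"method": "jog_arm", "body": {"deltas": [[[255,0.001,0,0,0],[255,0.001,0,0,0],[255,0.0,0,0,0],[255,0.0,0,0,0],[255,0.0,0,0,0]]]}}

```text
time_s: 11.65
tcp_pos: [0.537, 0.1359, 0.0773]
tcp_rot: [0.058, 0.705, 0.057, -0.705]
force: [-0.5, -1.8, 2.6]
grip_width: -0.0001
```

```bash
python3 avg.py
```

```text
[3.3421895  0.07729624] [7.35627391e-01 2.19091242e-05] [4.44 2.3  2.92 3.81 3.24] 11.9
```

>>> {"method": "jog_arm", "body": {"deltas": [[[255,0.001,0,0,0],[255,0.001,0,0,0],[255,0.0005,0,0,0],[255,0.0,0,0,0],[255,0.0,0,0,0]]]}}

```text
time_s: 12.32
tcp_pos: [0.537, 0.1359, 0.0749]
tcp_rot: [0.058, 0.705, 0.057, -0.705]
force: [0.1, -0.9, 5.0]
grip_width: -0.0003
```

```bash
python3 avg.py
```

```text
[5.45046674 0.0749076 ] [1.54673570e-01 1.31516619e-05] [5.39 5.48 5.5  5.2  5.68] 12.5667
```

>>> {"method": "jog_arm", "body": {"deltas": [[[255,0.0007,0,0,0],[255,0.0,0,0,0],[255,0.0,0,0,0],[255,0.0,0,0,0],[255,0.0,0,0,0]]]}}

```text
time_s: 12.98
tcp_pos: [0.537, 0.1359, 0.0743]
tcp_rot: [0.058, 0.705, 0.057, -0.705]
force: [-0.9, -1.7, 6.3]
grip_width: 0.0002
```

```bash
python3 avg.py
```

```text
[5.9115368  0.07430148] [5.28119460e-01 1.27640212e-05] [5.49 6.22 6.08 6.63 5.15] 13.2333
```

>>> {"method": "jog_arm", "body": {"deltas": [[[255,-0.04,0,0,0],[255,-0.04,0,0,0],[255,-0.04,0,0,0],[200,0,0.034,0,0],[150,0,0.034,0,0]]]}}

```text
time_s: 13.65
tcp_pos: [0.5498, 0.0701, 0.1972]
tcp_rot: [0.059, 0.707, 0.059, -0.702]
force: [0.8, -0.3, -0.8]
grip_width: 0.0236
```

>>> {"method": "jog_arm", "body": {"deltas": [[[150,0,0.034,0,0],[150,0,0.034,0,0],[150,0,0.034,0,0],[150,0,0.034,0,0],[150,0,0,0,0]]]}}

```text
time_s: 14.07
tcp_pos: [0.57, -0.0704, 0.1928]
tcp_rot: [-0.056, -0.705, -0.055, 0.705]
force: [0.4, -0.0, 0.4]
grip_width: 0.035
```

>>> {"method": "jog_arm", "body": {"deltas": [[[150,0,0,0,0],[150,0,0,0,0],[150,0,0,0,0],[150,0,0,0,0],[150,0,0,0,0]]]}}

```text
time_s: 14.48
tcp_pos: [0.5696, -0.064, 0.1937]
tcp_rot: [-0.058, -0.705, -0.058, 0.705]
force: [0.9, -0.1, -0.8]
grip_width: 0.0352
```

Run:
```python
from h import *
s=robot.sense();print(s["tcp_pos"],s["grip_width"],rot(s).as_matrix().round(3)[:,1])
c=robot.read_camera("wrist");cv2.imwrite("pics/w2.png",c["frame"])
```

```text
[ 0.56960587 -0.06402154  0.19369504] 0.03517002802371651 [ 0.164 -0.986 -0.   ]
```

View pics/w2.png

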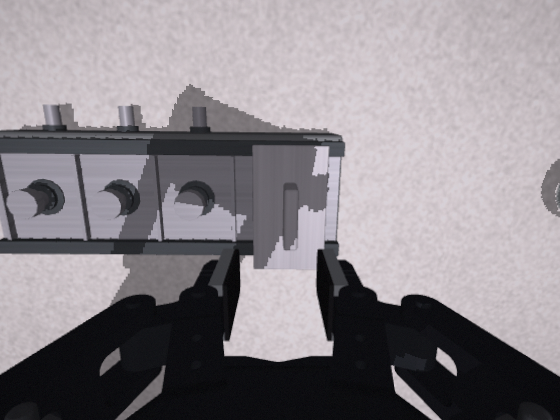

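Run:
```python
from h import *
s=robot.sense();c=robot.read_camera("wrist");T=pose(s)@c["mount"];M=rot(s).as_matrix()
rib=back([(290.5,217)],c,T,.118)[0]
h=back([(192,203)],c,T,.08)[0]
d=np.array([-.164,.9865,0])
for n,p in(("rib",rib),("h1",h)): print(n,p,"proj",p@d,"tool",(p-s["tcp_pos"])@M)
```

```text
rib [ 0.57200786 -0.07302436  0.118     ] proj -0.1658478187710653 tool [ 0.07583676  0.00910485 -0.00081901]
h1 [0.55989287 0.00227159 0.08      ] proj -0.08958150403206878 tool [ 0.11385636 -0.06714879 -0.00120061]
```

>>> {"method": "jog_arm", "body": {"deltas": [[[150,0.0,0.009,-0.001,0],[150,0.025,0,0,0],[150,0.025,0,0,0],[150,0.025,0,0,0],[150,0.0227,0,0,0]]]}}

```text
time_s: 15.0
tcp_pos: [0.5724, -0.0746, 0.0952]
tcp_rot: [0.058, 0.705, 0.057, -0.705]
force: [0.5, -0.2, -0.1]
grip_width: 0.0352
```

>>> {"method": "jog_arm", "body": {"deltas": [[[150,0,0,0,0],[200,0,0,0,0],[255,0,0,0,0],[255,0,0,0,0],[255,0,0,0,0]]]}}

```text
time_s: 15.42
tcp_pos: [0.5733, -0.0743, 0.0978]
tcp_rot: [0.057, 0.706, 0.057, -0.704]
force: [-0.3, -0.1, -0.8]
grip_width: 0.0085
```

>>> {"method": "jog_arm", "body": {"deltas": [[[255,0,0,0,0],[255,0,0,0,0],[255,0,0,0,0],[255,0,0,0,0],[255,0,0,0,0]]]}}

```text
time_s: 15.83
tcp_pos: [0.5733, -0.0744, 0.0977]
tcp_rot: [0.058, 0.706, 0.057, -0.704]
force: [-1.0, 1.0, 5.7]
grip_width: 0.0085
```

```bash
python3 avg.py
python3 - <<'E'
from h import *
s=robot.sense();d=np.array([-.164,.9865,0]);print(s["tcp_pos"],s["tcp_pos"]@d,s["grip_width"],s["force"],rot(s).as_matrix().round(3)[:,1])
E
```

```text
[5.9282409  0.09774669] [4.64878155e-01 6.27375455e-06] [5.69 6.02 5.73 5.43 6.78] 16.0833
[ 0.57333893 -0.07432207  0.09774858] -0.1673463075587506 0.008639594351263631 [-2.34102777  0.11384343  6.77851822] [ 0.162 -0.987  0.001]
```

>>> {"method": "jog_arm", "body": {"deltas": [[[255,0,-0.005,0,0],[255,0,-0.01,0,0],[255,0,-0.01,0,0],[255,0,-0.01,0,0],[255,0,-0.01,0,0]]]}}

```text
time_s: 16.5
tcp_pos: [0.5664, -0.0302, 0.0977]
tcp_rot: [0.058, 0.706, 0.057, -0.704]
force: [0.1, -3.0, 6.8]
grip_width: 0.0086
```

>>> {"method": "jog_arm", "body": {"deltas": [[[255,0,-0.01,0,0],[255,0,-0.01,0,0],[255,0,-0.01,0,0],[255,0,-0.004,0,0],[255,0,0,0,0]]]}}

```text
time_s: 16.92
tcp_pos: [0.5609, 0.005, 0.0977]
tcp_rot: [0.058, 0.706, 0.058, -0.703]
force: [0.2, 1.7, 6.0]
grip_width: 0.0084
```

>>> {"method": "jog_arm", "body": {"deltas": [[[255,0,0,0,0],[255,0,0,0,0],[255,0,0,0,0],[255,0,0,0,0],[255,0,0,0,0]]]}}

```text
time_s: 17.33
tcp_pos: [0.5609, 0.0049, 0.0977]
tcp_rot: [0.057, 0.706, 0.058, -0.704]
force: [0.2, 1.6, 5.8]
grip_width: 0.0086
```

Run:
```python
from h import *
s=robot.sense();d=np.array([-.164,.9865,0]);print(s["tcp_pos"],s["tcp_pos"]@d,s["grip_width"],s["force"])
c=robot.read_camera("wrist");f=c["frame"];cv2.imwrite("pics/w3.png",f)
```

```text
[0.56092509 0.00485368 0.09774301] -0.08720355815108218 0.008608181962725479 [0.23582317 1.55745596 5.81712753]
```

View pics/w3.png

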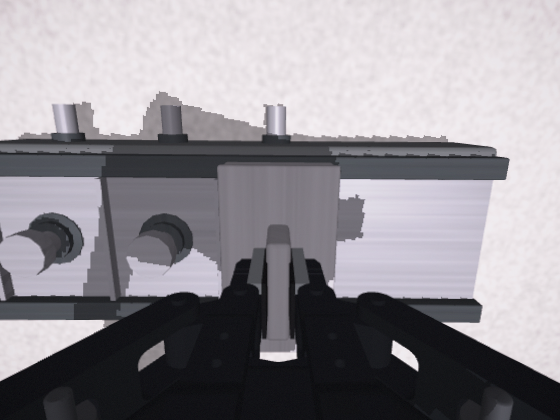

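Run:
```python
from h import *
f=cv2.imread("pics/w3.png")[90:330,0:520]
g=cv2.createCLAHE(3,(4,4)).apply(cv2.cvtColor(f,cv2.COLOR_BGR2GRAY))
cv2.imwrite("pics/w3c.png",cv2.resize(g,None,fx=1.5,fy=1.5,interpolation=cv2.INTER_CUBIC))
s=robot.sense();c=robot.read_camera("wrist");T=pose(s)@c["mount"];d=np.array([-.164,.9865,0])
for n,p,z in(("plate L/R",[(219,164),(340,164)],.09),("railR",[(508,157),(508,178),(481,302),(481,321)],.06),("head2",[(156,250)],.08),("ribtop far end L/R",[(268,228),(290,228)],.118),("port",[(276,105),(276,132)],.03)):
    b=back(p,c,T,z);print(n,b.round(4).tolist(),(b@d).round(4))
```

```text
plate L/R [[0.6017, 0.0379, 0.09], [0.6105, -0.0157, 0.09]] [-0.0612 -0.1156]
railR [[0.6256, -0.1091, 0.06], [0.6148, -0.1129, 0.06], [0.5404, -0.1221, 0.06], [0.5281, -0.1261, 0.06]] [-0.2102 -0.2122 -0.2091 -0.211 ]
head2 [[0.5512, 0.0661, 0.08]] [-0.0252]
ribtop far end L/R [[0.5846, 0.0122, 0.118], [0.5859, 0.0039, 0.118]] [-0.0838 -0.0923]
port [[0.6333, 0.0174, 0.03], [0.6177, 0.0149, 0.03]] [-0.0867 -0.0866]
```

View pics/w3c.png

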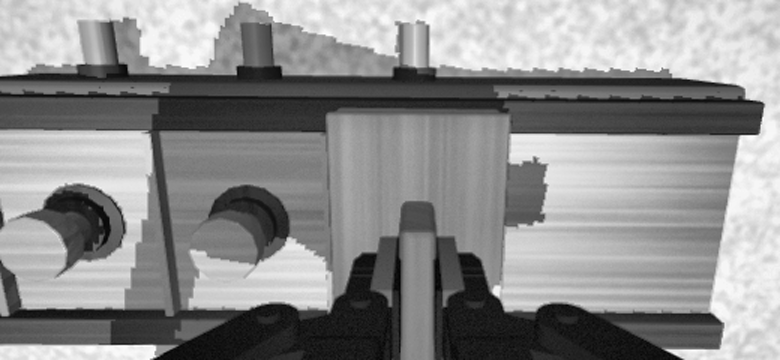

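The cover reads 1.3–2 mm short of the plunger and its side port. I'll nudge it +1.5 mm, release, and lift clear.

>>> {"method": "jog_arm", "body": {"deltas": [[[255,0,-0.0015,0,0],[255,0,0,0,0],[255,0,0,0,0],[255,0,0,0,0],[255,0,0,0,0]]]}}

```text
time_s: 17.85
tcp_pos: [0.5608, 0.0055, 0.0977]
tcp_rot: [0.058, 0.706, 0.057, -0.703]
force: [-0.7, 0.5, 5.1]
grip_width: 0.0086
```

>>> {"method": "jog_arm", "body": {"deltas": [[[150,0,0,0,0],[150,0,0,0,0],[150,0,0,0,0],[150,0,0,0,0],[150,0,0,0,0]]]}}

```text
time_s: 18.27
tcp_pos: [0.5588, 0.0055, 0.0957]
tcp_rot: [-0.058, -0.704, -0.058, 0.705]
force: [-0.8, 0.6, -0.6]
grip_width: 0.035
```

>>> {"method": "jog_arm", "body": {"deltas": [[[150,-0.02,0,0,0],[150,-0.03,0,0,0],[150,-0.04,0,0,0],[150,-0.035,0,0,0],[150,0,0,0,0]]]}}

```text
time_s: 18.68
tcp_pos: [0.5646, 0.0048, 0.2305]
tcp_rot: [0.059, 0.71, 0.056, -0.699]
force: [1.4, -0.1, 1.1]
grip_width: 0.0353
```

>>> {"method": "jog_arm", "body": {"deltas": [[[150,0,0,0,0],[150,0,0,0,0],[150,0,0,0,0],[150,0,0,0,0],[150,0,0,0,0]]]}}

```text
time_s: 19.1
tcp_pos: [0.558, 0.0055, 0.2191]
tcp_rot: [-0.057, -0.703, -0.058, 0.706]
force: [-0.2, -0.9, -0.5]
grip_width: 0.0356
```

Run:
```python
from h import *
s=robot.sense();print(s["tcp_pos"],s["grip_width"],s["force"],s["time_s"])
c=robot.read_camera("wrist");f=c["frame"]
g=f[80:280,:533];cv2.imwrite("pics/w4c.png",cv2.resize(g,None,fx=1.5,fy=1.5,interpolation=cv2.INTER_CUBIC))
```

```text
[0.55804072 0.00549206 0.21912192] 0.03555180024693986 [-0.21828091 -0.87422107 -0.45966362] 19.1
```

View pics/w4c.png

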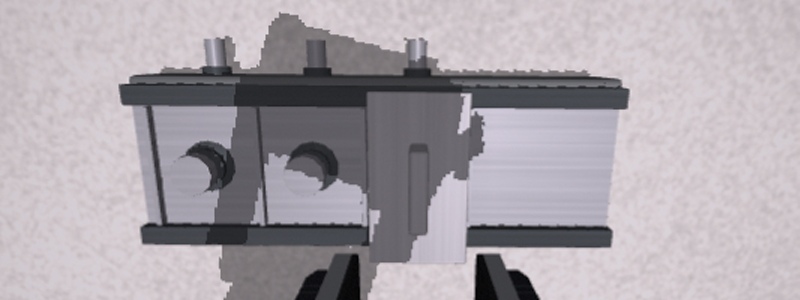

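Run:
```python
from h import *
s=robot.sense();c=robot.read_camera("wrist");T=pose(s)@c["mount"];d=np.array([-.164,.9865,0])
for n,p,z in(("plate",[(367,93),(471,93),(370,262),(466,262)],.09),("rails",[(121,88),(628,90),(142,243),(611,245)],.06),("head2,3",[(306,174),(188,175)],.08),("rib",[(409,190),(428,190)],.118)):
    b=back(np.array(p)/1.5+[0,80],c,T,z);v=b@d;print(n,v.round(4),v.mean().round(4))
```

```text
plate [-0.0603 -0.1156 -0.0593 -0.1152] -0.0876
rails [ 0.0865 -0.211   0.0885 -0.2108] -0.0617
head2,3 [-0.0229  0.0447] 0.0109
rib [-0.0827 -0.0923] -0.0875
```

```bash
python3 -c "
from workcell import robot
print(robot.sign_off())"
```

```text
the job is handed in; nothing more can be done
None
```

The tired plunger is the one nearest the parked cover. The cover is now centred over it to about 1 mm, and the job was handed in at about 19 s of the 56 s allowed.

I pressed the three in order, starting next to the cover and working away, each to about 6 N:

| Plunger | Bank y (mm) | Force (N) | Sink (mm) |
|---|---|---|---|
| 1 (nearest the cover) | −25 | 6.3 | 13.5 |
| 2 | +40 | 6.1 | 3.4 |
| 3 | +105 | 5.9 | 5.7 |

I pinched the cover's rib, slid the cover about 80 mm, checked it with the wrist camera, nudged it slightly further, then released it and lifted clear.

- **Cover position:** the last wrist picture puts its centre about 0.9 mm short of the plunger, measured against both the rails and the other two heads. That is within the 2 mm camera calibration, so I left it. The 1.5 mm nudge showed up as only about 0.6 mm in the arm's position reading.
- **Disagreements along the way:** one earlier picture put the cover's travel at about 76 mm instead of 81 mm, from a rough pixel reading of the head. My first scene-camera picks were also about 17 mm off the top-camera ones, so I didn't use them.
- **Other objects:** the arm stayed well away from the bottle, beaker and jar. I took no final overview picture to confirm they were undisturbed.

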